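# Set up the clip-in lamp bridge over a charcoal block

## Robot

A 6-joint arm with a two-finger parallel gripper is mounted at the origin on a cart in front of the work surface, level with it; the furniture and walls round the work are solid. World frame = base frame: x ahead of the robot, y to its left, z up, the work surface at z = 0. Lengths are in m, angles in rad, forces in N, time in s.
With the tool pointing down it reaches from about 0.3 to 0.75 m from the base axis. Payload 8.5 kg.
Tool frame: the origin (TCP) lies at the very end of the fingers, on their centre line; the grasp point (between the pads) lies 19 mm behind it; z points along the fingers, y is the line along which they close (so a half turn about z gives the same grasp; the last joint's range is limited). The gripper opens to 88 mm and grips with 3 to 60 N. Pads are 18 mm wide; open, the fingers measure 123 mm over their backs; the gripper's body (75 mm by 187 mm) begins 45 mm behind the grasp point.
Start: joints at [-1.449, 0.381, 1.297, -0, 1.464, -0.215], TCP at [0.182, -0.519, 0.239] pointing down, gripper open.
Joint ranges: [-3.11, 3.11], [-0.89, 2.33], [0.22, 2.48], [-1.42, 4.56], [0.17, 2.85], [-2.88, 2.88]. Speed limits (rad/s): [2.39, 2.39, 3.14, 3.14, 3.14, 3.14].

## Interface

Orientations are given as a rotation vector (axis times angle).
In Python, from bench import arm gives the robot as it stands. The module is installed in compiled form; this text tells all that it offers.
- The arm moves only by the tool play_rows, never from a script. Its argument "commands" is a list of rows, each a list of 2 entries, a list of its own where there are three numbers: the shift along the world's x, y, z in m, then the turn about the world's z in rad. In form: [[[dx, dy, dz], spin], ...]. A call has 1 to 12 rows; each row shifts and turns the commanded pose from where the row before left it; what a row does not reach is not made up. A row lasts 1/10 s, in which the tool goes at most 50 mm and 8.59 degrees, less where a joint would pass 70% of its speed; a pose out of reach is approached as far as the arm can. A call with a gripper value outside its range is refused whole. "claw" is the opening, from 0 (shut) to 1 (fully open), set as the call begins (left out, the last holds). The fingers move at their own pace and stop on an object; the grip force is fixed at half the most. Time passes only in rows, so rows that do not move let the fingers close. It gives the time, the measured TCP pose, the force, the opening and the grip force at its end, in the units of the state.
- arm.get_obs(): the state, without advancing time (a new reading comes with each control period).
- arm.read_camera(name): name is "scene" or "top" or "wrist"; returns the picture (420x560x3 uint8, red, green, blue); there is no depth.
- arm.camera_params(name): a dict with "mtx" (3x3 intrinsics, pixels), "distortion" ([k1, k2, p1, p2, k3] as OpenCV has them; the pictures are not rectified), "eye" and "orientation" of the camera in the world. Camera axes: x right, y down, z forward; pixel columns grow to the right and rows downward; lengths in m; the calibration is good to about 2 mm. A picture is of the moment at which its call begins: read the wrist's pose just before it. camera_params takes no time and is no camera call; for the wrist camera it gives the pose at the moment of the call.
- arm.hand_in(): hands the job in; it is judged then, once.
The state is a dict: "clock": time; "q": joint angles; "dq": joint speeds; "joint_torque": joint torques, N m; "tool_pos": TCP position; "orientation": TCP orientation; "wrist_force": force on the tool from outside, world axes, zero at the start; "moment": the same for the moment, N m; "gripper_width": opening from 0.0 (shut) to 1.0 (fully open); "grip_force": force on a finger pad.
Only numpy, scipy, OpenCV 4.12 (cv2) and the standard library are available. Lean on these libraries where they do the work, as an engineer would, in place of code of your own. Each camera call takes 0.05 s, during which the arm holds its last target. There are 200 camera calls.

## Task

Set up the lamp bridge to light the charcoal block, in this order: swing its fold-out red leg up past centre until it stands against its stop by itself, set the charcoal block flat on the white pad and wholly on it, with its long sides along the bridge, and press the lamp tube down sideways into both brass spring clips until it snaps fully home. Let go of the tube, then throw the red-ball switch over to on. Leave the other things on the bench where they are.

Things in the scene. Friction and masses are not known exactly. Their poses are not given: they have to be found in the camera images.
- bridge: Lamp bridge, fixed to the bench: dark steel base plate 100 (its x) by 290 (its y, from -120 to +170) by 10 mm high. Origin at bench height under the middle of the white pad; z up. Along y: the fold-out leg's hinge at -100, the pad, the fixed aluminium post at +75, the switch at +143 mm. Post and leg each carry a brass spring clip.
- post_clip (a point): Axis centre of the brass clip on the fixed post, 89 mm above the bench at bridge y = +75. Each clip is 11 mm long along the tube, open at the top, 31 mm across its flared mouth, whose top is 15 mm above the axis; the lips stand 16 mm apart and spring aside for the 22 mm tube. Pressing the tube home in both takes about 15 N straight down, then it snaps in.
- leg_clip (a point): Axis centre of the like clip on the leg. With the leg up it is at bridge y = -75, 89 mm above the bench, open at the top; folded, at y = -159, 38 mm up, its mouth facing outward.
- pad (a point): Centre of the top face of the white pad, 78 (bridge x) by 108 (bridge y) mm, 12 mm above the bench; axes as the bridge.
- seat (a point): Where the middle of the tube's axis must come when it is home in both clips: 89 mm above the bench over the middle of the pad; axes as the bridge, so the tube lies along y. The tube may slide about 7 mm along y between its end caps.
- leg (a joint): Fold-out red leg that carries the second clip. 0 = folded outward, level, along the bridge's -y; 1.95 rad = up, leaning 25 degrees inward against its stop. It is weighted: past centre, at about 1.5 rad, its weight carries it on to the stop and holds it there; before that it falls back when let go. Lifting takes about 3 N at the grip.
- leg_grip (a point): Middle of the leg's black round grip: a stub 12 mm thick, 30 mm long, parallel to the bridge's x, on the leg's -x side, clear of the clip (37 mm from the bridge's centre plane). It moves with the leg: 37 mm above the bench when folded, 71 mm when up. Pinched across, it can turn between the fingers.
- leg_hinge (a point): On the leg's hinge axis, 35 mm above the bench; the axis runs along the bridge's x. The grip circles round it at a radius of 40 mm, from the bridge's -y side up and over.
- lamp_tube: White lamp tube, 22 mm thick, 190 mm long, along its own x; black ribbed grip sleeve 40 mm long at the middle; brass bands (for the clips) 75 mm either side of the middle; six-sided black end caps 26 mm across. About 0.12 kg. Either end may go to either clip, any side up. Origin at mid-length, 13 mm below its axis, at bench height as it lies.
- tube_mid (a point): Middle of the lamp tube, on its axis (13 mm above the bench as it lies).
- charcoal: Black charcoal block, 58 (its x) by 88 (its y) by 30 mm high, solid, loose, about 0.16 kg. Origin at the centre of its underside. Its y goes along the bridge's y, either way round.
- switch (a joint): Lamp switch, a toggle on the bridge at y = +143: 0 = leaning to the bridge's -x (off), 1.0 rad = thrown to +x (on). It stays where it is left; it takes 2 N or so at the ball.
- switch_tip (a point): Centre of the switch's red ball, 26 mm across. Off, it is at bridge x = -22 mm, 71 mm above the bench; at mid-throw x = 0, 77 mm; on, x = +22 mm, 71 mm. The grey switch block under it is 70 (x) by 50 (y) mm, its top 35 mm above the bench.
- hammer: Chasing hammer, 218 mm; bystander.
- flux_bottle: Flux bottle with a needle cap, 43 mm thick, 105 mm high; bystander.
- jar: Black jar with a white lid, 35 mm across, 49 mm high; bystander.

How it is judged:
By the outcome, as a careful person would: the job done as asked, in the order asked, and still so for the second after the job is handed in, with the robot touching nothing.
It also fails if it takes over 72 s, if anything falls off the work surface, if the arm or the gripper's body presses on something with over 40 N, if the wrist force passes 120 N, or if a joint passes its speed limit or range.

## Working session

There is one attempt and no reset: what is moved stays moved. The work goes in short steps, Python scripts to look and compute and a tool call to move; the robot and the scene stay as the last step left them, time stands still between calls to the robot, and variables do not carry over. Pictures are saved under pics/ and viewed, at most 10 in all, crops included, and the job is handed in when it is done.

Besides the shell and the picture viewer there is one more tool, called after "Call:" by a JSON object that holds its "fn" and its "kwargs". play_rows: Moves the arm, as the interface text tells. Its arguments: {"type":"object","properties":{"commands":{"type":"array","items":{"type":"array"}},"claw":{"type":"number"}},"required":["commands"]}

```bash
mkdir -p pics; cat > h.py <<'E'
import numpy as np, cv2
from scipy.spatial.transform import Rotation as R
from bench import arm
def par(n):
    p=arm.camera_params(n); o=np.array(p['orientation'],float)
    M=R.from_rotvec(o).as_matrix() if o.size==3 else o.reshape(3,3)
    return np.array(p['mtx'],float),np.array(p['distortion'],float),np.array(p['eye'],float),M
def ray(n,uv):
    K,D,e,M=par(n); p=cv2.undistortPoints(np.array(uv,float).reshape(-1,1,2),K,D).reshape(-1,2)
    return e,np.c_[p,np.ones(len(p))]@M.T
def onz(n,uv,z):
    e,d=ray(n,uv); return e+d*((z-e[2])/d[:,2])[:,None]
def proj(n,P):
    K,D,e,M=par(n); return cv2.projectPoints(np.array(P,float).reshape(-1,3),R.from_matrix(M.T).as_rotvec(),-M.T@e,K,D)[0].reshape(-1,2)
def snap(n,f):
    im=arm.read_camera(n)[:,:,::-1].copy(); cv2.imwrite('pics/'+f,im); return im
E
python3 - <<'E'
from h import *
a=snap('top','t0.png');b=snap('scene','s0.png')
for n in('top','scene'): print(arm.camera_params(n))
o=arm.get_obs();print({k:np.round(v,3) for k,v in o.items()})
E
```

```text
{'mtx': array([[379.0241917 ,   0.        , 275.61920063],
       [  0.        , 379.0241917 , 211.06341904],
       [  0.        ,   0.        ,   1.        ]]), 'distortion': array([-0.04600787,  0.        ,  0.        ,  0.        ,  0.        ]), 'eye': array([ 0.44361193, -0.08357378,  1.34265805]), 'orientation': array([-2.19806679,  2.14381175, -0.08948118])}
{'mtx': array([[426.75565895,   0.        , 280.60549276],
       [  0.        , 426.75565895, 206.52891623],
       [  0.        ,   0.        ,   1.        ]]), 'distortion': array([-0.07333224,  0.        ,  0.        ,  0.        ,  0.        ]), 'eye': array([ 0.08901001, -1.04246369,  0.63057278]), 'orientation': array([-2.01703696,  0.45846422, -0.2920635 ])}
{'clock': np.float64(0.1), 'q': array([-1.449,  0.381,  1.298,  0.   ,  1.464, -0.215]), 'dq': array([-0.   , -0.002, -0.004,  0.   ,  0.001, -0.001]), 'joint_torque': array([ 4.0000e-03, -4.3865e+01, -2.2491e+01,  7.1000e-02,  3.4000e-02,
       -0.0000e+00]), 'tool_pos': array([ 0.182, -0.519,  0.238]), 'orientation': array([-3.096, -0.526, -0.   ]), 'wrist_force': array([ 0.421, -0.019, -0.111]), 'moment': array([ 0.01 , -0.037,  0.019]), 'grip_force': np.float64(0.0), 'gripper_width': np.float64(1.006)}
```

View pics/t0.png

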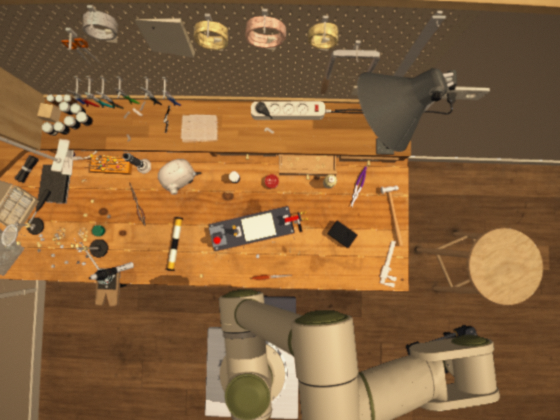

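View pics/s0.png

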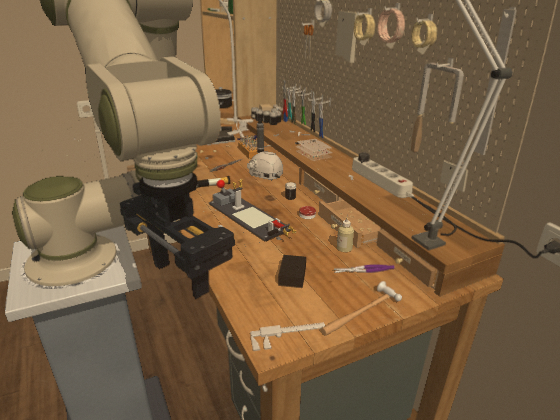

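The top view shows the bridge at (250,228), with the switch's red ball at (217,239) and the leg at (293,219). The charcoal is at (342,234) and the tube at (175,243). The scene view agrees. I'll measure these coarsely first, then refine with the wrist camera.

```bash
python3 - <<'E'
from h import *
im=cv2.imread('pics/t0.png')
hsv=cv2.cvtColor(im,cv2.COLOR_BGR2HSV)
def big(m,x0,y0,x1,y1):
    z=np.zeros_like(m);z[y0:y1,x0:x1]=m[y0:y1,x0:x1]
    c=max(cv2.findContours(z,0,2)[0],key=cv2.contourArea);return c
pad=cv2.inRange(hsv,(0,0,150),(180,90,255)); blk=cv2.inRange(hsv,(0,0,0),(180,255,60))
red=cv2.inRange(hsv,(0,170,90),(6,255,255))|cv2.inRange(hsv,(174,170,90),(180,255,255))
for nm,m,roi,z in(('pad',pad,(235,205,285,250),.012),('char',blk,(320,212,365,255),.03),('tube',pad,(163,212,188,275),.013),('ball',red,(205,228,230,250),.071),('leg',red,(280,205,305,232),.04)):
    c=big(m,*roi);r=cv2.minAreaRect(c);b=cv2.boxPoints(r);w=onz('top',b,z)[:,:2]
    e=[w[1]-w[0],w[2]-w[1]]
    print(nm,np.round(r[0],1),np.round(onz('top',[r[0]],z)[0,:3],4),'edges',np.round([[np.linalg.norm(v),np.degrees(np.arctan2(v[1],v[0]))] for v in e],3).tolist())
z=cv2.resize(im[195:285,160:360],None,fx=4,fy=4,interpolation=cv2.INTER_CUBIC);cv2.imwrite('pics/z0.png',z)
E
```

```text
pad [258.2 226.5] [ 0.5084 -0.0113  0.012 ] edges [[0.112, -75.138], [0.081, -165.151]]
char [341.7 234. ] [ 0.4888 -0.3018  0.03  ] edges [[0.055, -32.775], [0.084, -122.528]]
tube [172.1 254.8] [0.4013 0.2878 0.013 ] edges [[0.044, -8.765], [0.022, -99.534]]
ball [216.5 240. ] [0.4567 0.1241 0.071 ] edges [[0.024, -88.502], [0.02, -177.846]]
leg [291.1 218.4] [ 0.5377 -0.1252  0.04  ] edges [[0.05, -80.433], [0.018, -170.74]]
```

View pics/z0.png

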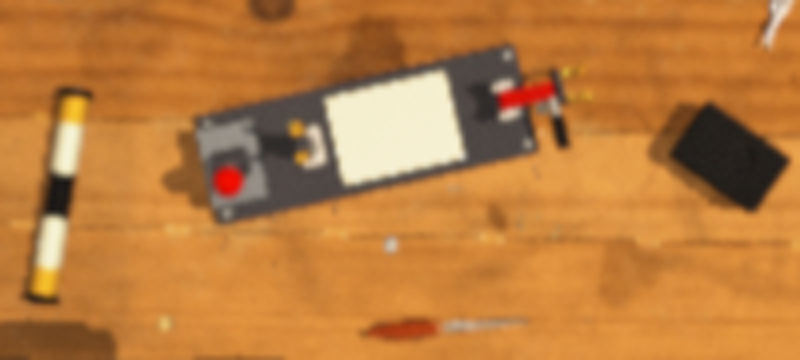

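The zoomed crop shows the switch ball at (228,180), the post clip near (298,143), the leg's grip stub at (560,127) on the robot's side, and the tube standing upright on the left. The bridge yaw is about 15°. I'll move over the leg and refine there.

Call:
{"fn": "play_rows", "kwargs": {"commands": [[[0.027,0.03,0],-0.006],[[0.027,0.03,0],-0.006],[[0.027,0.03,0],-0.006],[[0.027,0.03,0],-0.006],[[0.027,0.03,0],-0.006],[[0.027,0.03,0],-0.006],[[0.027,0.03,0],-0.006],[[0.027,0.03,0],-0.006],[[0.027,0.03,0],-0.006],[[0.027,0.03,0],-0.006],[[0.027,0.03,0],-0.006],[[0.027,0.03,0],-0.006]], "claw": 0.5}}

```text
clock: 1.3
tool_pos: [0.5066, -0.1576, 0.2385]
orientation: [-3.114, -0.414, 0.001]
wrist_force: [-0.4, -0.7, -0.5]
gripper_width: 0.502
grip_force: 0.0
```

```bash
python3 - <<'E'
from h import *
K,D,e,M=par('wrist');im=snap('wrist','w1.png')
o=arm.get_obs();print(o['clock'],o['tool_pos'],o['orientation'],e,M.round(2).tolist())
psi=np.radians(14.9);bx=np.array([np.cos(psi),np.sin(psi),0]);by=np.array([-bx[1],bx[0],0]);O=np.array([.5084,-.0113,0])
P=[O-.037*bx-.14*by+[0,0,.037],O+[0,0,.012],O-.1*by+[0,0,.035]]
print(proj('wrist',P))
E
```

```text
1.35 [ 0.50914918 -0.1538108   0.23836544] [-3.11154166e+00 -4.18885099e-01 -1.83301545e-03] [ 0.57931641 -0.13623794  0.38440989] [[0.26, -0.92, -0.29], [-0.97, -0.25, -0.08], [-0.0, 0.3, -0.96]]
[[291.40325847 182.00059625]
 [173.69154524 145.96589258]
 [255.99888652 148.92829723]]
```

View pics/w1.png

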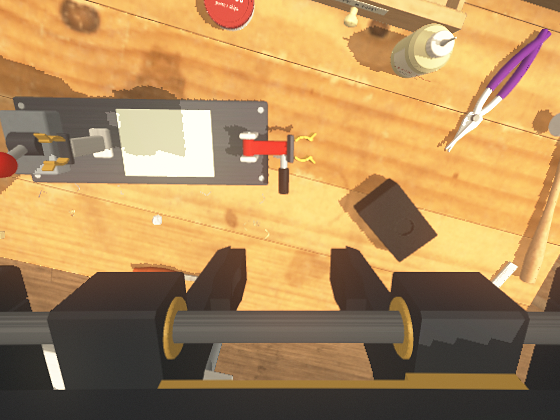

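The wrist view shows the plate's right corners at (267,102) and (268,184), the grip stub at (284,166–193), pad corners at (116,109), (211,110), (214,177) and (123,177), and the charcoal at about (395,220). I'll convert these to world positions.

```bash
cat > m.py <<'E'
from h import *
im=cv2.imread('pics/w1.png');hsv=cv2.cvtColor(im,cv2.COLOR_BGR2HSV)
def quad(m,roi):
    x0,y0,x1,y1=roi;z=np.zeros_like(m);z[y0:y1,x0:x1]=m[y0:y1,x0:x1]
    z=cv2.morphologyEx(z,cv2.MORPH_CLOSE,np.ones((5,5)));z=cv2.morphologyEx(z,cv2.MORPH_OPEN,np.ones((5,5)))
    c=cv2.convexHull(max(cv2.findContours(z,0,2)[0],key=cv2.contourArea))
    for e in np.arange(.01,.12,.005):
        q=cv2.approxPolyDP(c,e*cv2.arcLength(c,True),True)
        if len(q)==4:break
    return q.reshape(-1,2)
def rep(n,q,z):
    w=onz('wrist',q,z)[:,:2];e=np.roll(w,-1,0)-w
    print(n,q.tolist(),'ctr',w.mean(0).round(4),'len',np.linalg.norm(e,axis=1).round(3),'ang',np.degrees(np.arctan2(e[:,1],e[:,0])).round(1))
E
python3 - <<'E'
from m import *
rep('pad',quad(cv2.inRange(hsv,(15,0,120),(50,75,255)),(100,95,230,190)),.012)
rep('padhand',np.array([[116,109],[212,110],[214,177],[123,177]]),.012)
rep('char',quad(cv2.inRange(hsv,(0,0,0),(180,255,75)),(345,170,445,270)),.03)
w=onz('wrist',[[267,101],[268.5,184]],.01);print(w.round(4),(w.mean(0)[:2]+.12*np.array([-.257,.966])).round(4))
print('grip',onz('wrist',[[284,167],[284,193],[284,180]],.037).round(4))
cv2.imwrite('pics/w1z.png',cv2.resize(im[85:275,90:450],None,fx=2.2,fy=2.2,interpolation=2))
E
```

```text
pad [[228, 104], [225, 182], [101, 169], [115, 109]] ctr [ 0.5108 -0.0035] len [0.091 0.15  0.075 0.13 ] ang [-170.3   99.2   -7.   -72.1]
padhand [[116, 109], [212, 110], [214, 177], [123, 177]] ctr [ 0.508  -0.0028] len [0.11  0.078 0.111 0.079] ang [ -75.  -167.1  105.4   12. ]Traceback (most recent call last):
  File "<stdin>", line 4, in <module>
  File "m.py", line 6, in quad
    c=cv2.convexHull(max(cv2.findContours(z,0,2)[0],key=cv2.contourArea))
                     ~~~^^^^^^^^^^^^^^^^^^^^^^^^^^^^^^^^^^^^^^^^^^^^^^^^
ValueError: max() iterable argument is empty
```

```bash
sed -i "s/^im=cv2.*/im=snap('wrist','w2.png');hsv=cv2.cvtColor(im,cv2.COLOR_BGR2HSV)/" m.py
python3 - <<'E'
from m import *
print(arm.get_obs()['tool_pos'])
x=im[215:218,372:412:8];print(x[0].tolist())
g=cv2.cvtColor(im,6);
rep('char',quad((g<90).astype(np.uint8)*255,(345,170,445,270)),.03)
z=cv2.resize(im[85:275,90:450],None,fx=2.2,fy=2.2,interpolation=2)
cv2.imwrite('pics/w2z.png',z)
E
```

```text
[ 0.50761405 -0.15588449  0.23825073]
[[63, 78, 104], [60, 75, 98], [59, 75, 96], [63, 77, 99], [62, 76, 100]]
char [[389, 183], [436, 236], [404, 262], [358, 212]] ctr [ 0.4892 -0.2971] len [0.093 0.05  0.091 0.049] ang [-120.8  150.6   58.6  -28. ]
```

View pics/w2z.png

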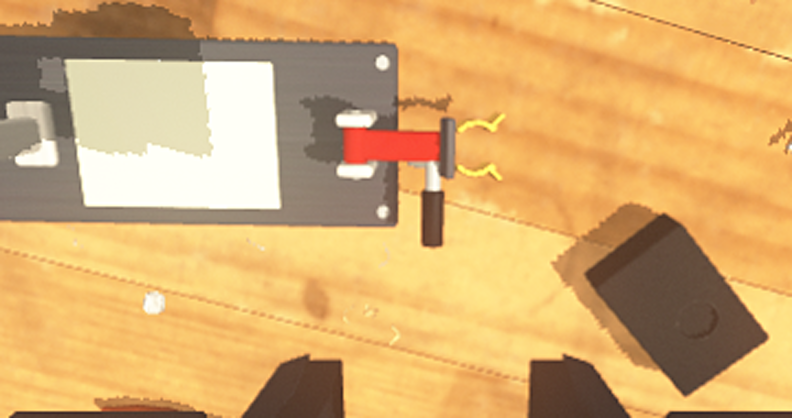

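The refined crop shows these zoomed positions:
- Pad corners: (65,60), (273,62), (281,208), (84,206).
- Plate right corners: (396,44), (397,224).
- Grip: centred at (432,218).
- Charcoal top corners: (600,287), (680,227), (768,337), (687,395).

```bash
cat >> h.py <<'E'
def rep(n,q,z,cam='wrist'):
    w=onz(cam,q,z)[:,:2];e=np.roll(w,-1,0)-w
    print(n,'ctr',w.mean(0).round(4),'len',np.linalg.norm(e,axis=1).round(3),'ang',np.degrees(np.arctan2(e[:,1],e[:,0])).round(1))
E
python3 - <<'E'
from h import *
Z=lambda q:np.array(q)/2.2+[90,85]
rep('pad',Z([(65,60),(273,62),(281,208),(84,206)]),.012)
rep('char',Z([(600,287),(680,227),(768,337),(687,395)]),.03)
w=onz('wrist',Z([(396,44),(397,224)]),.01);print(w.round(4),(w.mean(0)[:2]+.12*np.array([-.257,.966])).round(4))
print('grip',onz('wrist',Z([(432,190),(432,246),(432,218)]),.039).round(4))
print('hinge',onz('wrist',Z([(356,145)]),.04).round(4))
o=arm.get_obs();print(o['tool_pos'],o['orientation'])
E
```

```text
pad ctr [ 0.5041 -0.0098] len [0.108 0.078 0.109 0.077] ang [ -74.9 -165.4  104.9   13.8]
char ctr [ 0.4865 -0.3033] len [0.053 0.084 0.055 0.086] ang [ -34.5 -123.2  146.7   55.2]
[[ 0.5817 -0.1122  0.01  ]
 [ 0.4884 -0.1368  0.01  ]] [ 0.5042 -0.0086]
grip [[ 0.5176 -0.1494  0.039 ]
 [ 0.4889 -0.1573  0.039 ]
 [ 0.5035 -0.1533  0.039 ]]
hinge [[ 0.5297 -0.1066  0.04  ]]
[ 0.50761405 -0.15588449  0.23825073] [-3.11209671e+00 -4.21532962e-01 -6.31031962e-05]
```

Call:
{"fn": "play_rows", "kwargs": {"commands": [[[-0.001,0.0005,-0.035],-0.002],[[-0.001,0.0005,-0.035],-0.002],[[-0.001,0.0005,-0.035],0],[[-0.001,0.0005,-0.035],0],[[0,0,-0.03],0],[[0,0,-0.025],0],[[0,0,-0.015],0],[[0,0,-0.007],0],[[0,0,0],0]]}}

```text
clock: 2.3
tool_pos: [0.5013, -0.1573, 0.0212]
orientation: [-3.114, -0.408, 0.002]
wrist_force: [0.3, -0.1, 0.3]
gripper_width: 0.499
grip_force: 0.0
```

Call:
{"fn": "play_rows", "kwargs": {"commands": [[[0.001,0.003,0],0],[[0,0,0],0],[[0,0,0],0],[[0,0,0],0],[[0,0,0],0],[[0,0,0],0]], "claw": 0.0}}

```text
clock: 2.9
tool_pos: [0.5026, -0.1532, 0.0221]
orientation: [-3.113, -0.408, -0.0]
wrist_force: [0.3, 5.2, 3.1]
gripper_width: 0.125
grip_force: 30.0
```

Call:
{"fn": "play_rows", "kwargs": {"commands": [[[-0.0002,0.0007,0.006],0],[[-0.0004,0.0016,0.0058],0],[[-0.0006,0.0024,0.0055],0],[[-0.0008,0.0031,0.005],0],[[-0.001,0.0038,0.0045],0],[[-0.0012,0.0044,0.0038],0],[[-0.0013,0.005,0.0031],0],[[-0.0014,0.0053,0.0023],0],[[-0.0015,0.0056,0.0015],0],[[-0.0015,0.0058,0.0006],0],[[-0.0015,0.0058,-0.0003],0],[[-0.0015,0.0057,-0.0012],0]]}}

```text
clock: 4.1
tool_pos: [0.4914, -0.1066, 0.061]
orientation: [3.109, 0.408, 0.008]
wrist_force: [1.2, -6.8, 5.6]
gripper_width: 0.129
grip_force: 30.0
```

Call:
{"fn": "play_rows", "kwargs": {"commands": [[[-0.0008,0.0028,-0.001],0],[[-0.0006,0.0022,-0.0008],0],[[0,0,0],0]]}}

```text
clock: 4.4
tool_pos: [0.4899, -0.1007, 0.0584]
orientation: [3.111, 0.408, 0.007]
wrist_force: [3.0, -2.7, 7.1]
gripper_width: 0.124
grip_force: 30.0
```

Call:
{"fn": "play_rows", "kwargs": {"commands": [[[0,0,0],0],[[0,0,0],0],[[0,0,0],0],[[0,0,0],0],[[0,0,0.015],0],[[0,0,0.03],0],[[0,0,0.04],0],[[0,0,0.04],0],[[0,0,0.03],0],[[0,0,0],0]], "claw": 0.35}}

```text
clock: 5.4
tool_pos: [0.4896, -0.1003, 0.2152]
orientation: [3.111, 0.408, 0.009]
wrist_force: [0.2, -0.4, -0.2]
gripper_width: 0.352
grip_force: 0.0
```

```bash
python3 - <<'E'
from h import *
print(arm.get_obs()['tool_pos'])
im=snap('wrist','w3.png');b=arm.read_camera('scene')[:,:,::-1]
psi=np.radians(15);bx=np.array([np.cos(psi),np.sin(psi),0]);by=np.array([-bx[1],bx[0],0]);O=np.array([.504,-.0095,0])
P=[O-.075*by+[0,0,.089],O-.037*bx-.083*by+[0,0,.071]]
print(proj('wrist',P),proj('scene',P))
cv2.imwrite('pics/c3.png',np.vstack([cv2.resize(im[0:230],None,fx=1.3,fy=1.3),cv2.resize(b[170:260,180:360],(728,280))]))
E
```

```text
[ 0.48960782 -0.10032236  0.21517934]
[[280.3722589  156.54049435]
 [289.49710319 192.75956627]] [[267.39616894 202.07466699]
 [258.81648858 212.91930823]]
```

View pics/c3.png

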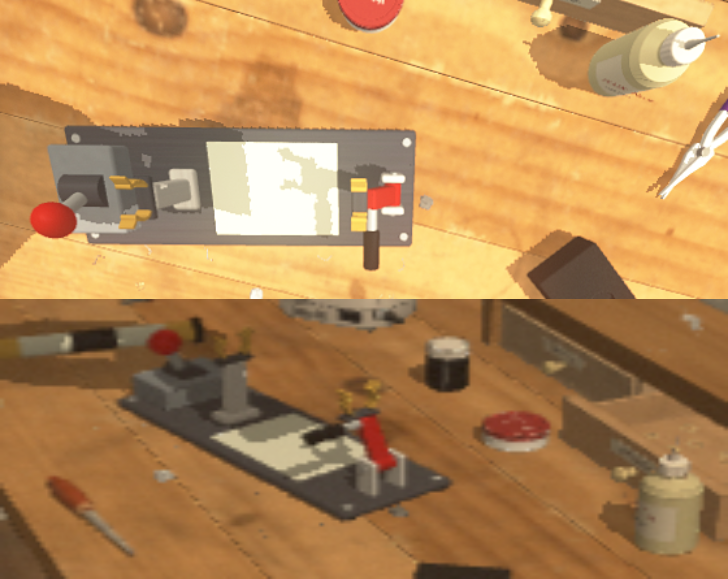

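The leg stands up: in the wrist view its clip is at about (275,156), where predicted. On to the charcoal.

Call:
{"fn": "play_rows", "kwargs": {"commands": [[[0,-0.03,0],0.1],[[0,-0.035,0],0.12],[[-0.001,-0.035,0],0.12],[[-0.001,-0.035,-0.01],0.12],[[-0.001,-0.035,-0.02],0.12],[[0,-0.033,-0.025],0.137],[[0,0,-0.04],0],[[0,0,-0.04],0],[[0,0,-0.035],0],[[0,0,-0.022],0],[[0,0,-0.012],0],[[0,0,0],0]], "claw": 1.0}}

```text
clock: 6.7
tool_pos: [0.4845, -0.302, 0.0054]
orientation: [-2.77, -1.473, 0.002]
wrist_force: [0.1, 0.2, 0.6]
gripper_width: 1.001
grip_force: 0.0
```

Call:
{"fn": "play_rows", "kwargs": {"commands": [[[0,0,0],0],[[0,0,0],0],[[0,0,0],0],[[0,0,0],0],[[0,0,0],0]], "claw": 0.0}}

```text
clock: 7.2
tool_pos: [0.4859, -0.3032, 0.0084]
orientation: [2.772, 1.475, 0.001]
wrist_force: [-0.4, -0.2, 4.9]
gripper_width: 0.656
grip_force: 30.0
```

Call:
{"fn": "play_rows", "kwargs": {"commands": [[[0,0,0.02],0],[[0,0,0.04],0],[[0,0,0.045],0],[[0,0,0.035],0],[[0.002,0.03,0],0.1],[[0.002,0.038,0],0.11],[[0.002,0.038,0],0.11],[[0.002,0.038,0],0.11],[[0.002,0.038,0],0.11],[[0.002,0.038,0],0.11],[[0.003,0.038,0],0.11],[[0.003,0.0355,0],0.094]]}}

```text
clock: 8.4
tool_pos: [0.5029, -0.0076, 0.1474]
orientation: [-1.908, -2.495, 0.0]
wrist_force: [-1.1, 0.8, -0.9]
gripper_width: 0.659
grip_force: 30.0
```

```bash
python3 - <<'E'
from h import *
[arm.read_camera('top') for i in range(4)]
o=arm.get_obs();print(o['tool_pos'],o['orientation'],np.degrees(2*np.arctan2(o['orientation'][1],o['orientation'][0])),o['gripper_width'])
im=snap('wrist','w4.png')
E
```

```text
[ 0.5032215  -0.00889397  0.1474416 ] [-1.91218793e+00 -2.49224555e+00  6.48973830e-04] -254.99480979416907 0.655751856280476
```

View pics/w4.png

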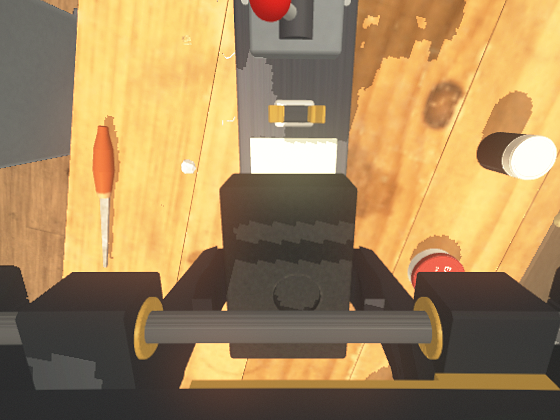

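The wrist view shows the block held square, its far edge at row ~188 between columns 220 and 356, above the pad strip (250–337, rows 138–175). I'll check the block's offset in the grip and the bridge reference.

```bash
python3 - <<'E'
from h import *
psi=np.radians(15);bx=np.array([np.cos(psi),np.sin(psi),0]);by=np.array([-bx[1],bx[0],0]);O=np.array([.504,-.0095,0])
T=np.array([.5032,-.0089,.147])
for nm,z in(('top',.169),('bot',.139)):
  for s in(1,-1): print(nm,s,proj('wrist',[T*[1,1,0]-.029*bx+s*.044*by+[0,0,z],T*[1,1,0]+.029*bx+s*.044*by+[0,0,z]]).round(1).tolist())
print('pad far',proj('wrist',[O-.039*bx+.054*by+[0,0,.012],O+.039*bx+.054*by+[0,0,.012]]).round(1).tolist())
print('clip',proj('wrist',[O-.0*bx+.075*by+[0,0,.089]]).round(1).tolist())
im=cv2.imread('pics/w4.png');g=cv2.cvtColor(im,6).astype(int)
print('row150',g[150,228:362:1].tolist())
print('col',[int(v) for v in g[165:200,288]])
E
```

```text
top 1 [[219.5, 195.1], [358.9, 194.9]]
top -1 [[231.0, 365.7], [347.4, 365.7]]
bot 1 [[232.0, 179.9], [345.9, 179.7]]
bot -1 [[240.1, 325.7], [338.0, 325.7]]
pad far [[245.6, 139.8], [332.9, 139.7]]
clip [[289.7, 116.5]]
row150 [216, 218, 219, 221, 220, 222, 222, 223, 224, 227, 212, 150, 131, 149, 153, 151, 154, 155, 155, 156, 154, 150, 239, 255, 255, 255, 255, 255, 255, 255, 255, 255, 255, 255, 255, 255, 255, 255, 255, 255, 255, 255, 255, 255, 255, 255, 255, 255, 255, 255, 255, 255, 255, 255, 255, 255, 255, 255, 255, 255, 255, 255, 255, 255, 255, 255, 255, 255, 255, 255, 255, 255, 255, 255, 255, 255, 255, 255, 255, 255, 255, 255, 255, 255, 255, 255, 255, 255, 255, 255, 255, 255, 255, 255, 255, 255, 255, 255, 255, 255, 255, 255, 255, 255, 255, 255, 255, 255, 243, 144, 147, 150, 147, 147, 150, 151, 150, 148, 138, 120, 142, 156, 157, 158, 155, 154, 153, 154, 158, 162, 167, 169, 171, 173]
col [255, 255, 255, 255, 255, 255, 255, 255, 232, 86, 93, 94, 94, 94, 95, 94, 92, 93, 91, 90, 90, 93, 91, 92, 90, 89, 90, 89, 86, 85, 83, 83, 83, 84, 81]
```

Call:
{"fn": "play_rows", "kwargs": {"commands": [[[0.002,0,-0.02],0],[[0.002,0,-0.03],0],[[0,0,-0.03],0],[[0,0,-0.022],0],[[0,0,-0.012],0],[[0,0,-0.006],0],[[0,0,-0.004],0],[[0,0,-0.002],0],[[0,0,0],0]]}}

```text
clock: 9.55
tool_pos: [0.5076, -0.0097, 0.0218]
orientation: [1.914, 2.491, 0.0]
wrist_force: [0.8, 0.4, -1.8]
gripper_width: 0.657
grip_force: 30.0
```

Call:
{"fn": "play_rows", "kwargs": {"commands": [[[0,0,-0.001],0],[[0,0,-0.001],0],[[0,0,0],0]]}}

```text
clock: 9.85
tool_pos: [0.5077, -0.0095, 0.0203]
orientation: [1.913, 2.491, 0.001]
wrist_force: [-2.1, -0.1, 4.8]
gripper_width: 0.654
grip_force: 30.0
```

Call:
{"fn": "play_rows", "kwargs": {"commands": [[[0,0,0],0],[[0,0,0],0],[[0,0,0],0],[[0,0,0.02],0],[[0,0,0.04],0],[[0,0,0.05],0],[[0,0,0.05],0],[[0,0,0.04],0]], "claw": 0.85}}

```text
clock: 10.65
tool_pos: [0.5074, -0.0093, 0.2225]
orientation: [1.912, 2.49, 0.001]
wrist_force: [-0.4, -0.7, -0.1]
gripper_width: 0.852
grip_force: 0.0
```

Call:
{"fn": "play_rows", "kwargs": {"commands": [[[-0.007,0.029,0],0.112],[[-0.007,0.029,0],0.112],[[-0.007,0.029,0],0.112],[[-0.007,0.029,0],0.112],[[-0.007,0.029,0],0.112],[[-0.007,0.029,0],0.112],[[-0.007,0.029,0],0.112],[[-0.007,0.029,0],0.112],[[-0.007,0.029,0],0.112],[[-0.007,0.029,0],0.112],[[0,0,0],0],[[0,0,0],0]]}}

```text
clock: 11.85
tool_pos: [0.4373, 0.2806, 0.2194]
orientation: [-0.298, -3.127, 0.001]
wrist_force: [0.8, -1.2, -0.1]
gripper_width: 0.849
grip_force: 0.0
```

```bash
python3 - <<'E'
from h import *
o=arm.get_obs();print(o['tool_pos'],np.degrees(2*np.arctan2(o['orientation'][1],o['orientation'][0])))
im=snap('wrist','w5.png');t=snap('top','t5.png')
cv2.imwrite('pics/c5.png',np.vstack([im[:300],cv2.resize(t[195:265,190:330],(560,280),interpolation=2)]))
# charcoal on pad from top
g=cv2.cvtColor(t,6)
E
```

```text
[0.43730738 0.28063606 0.21940161] -190.900525301748
```

View pics/c5.png

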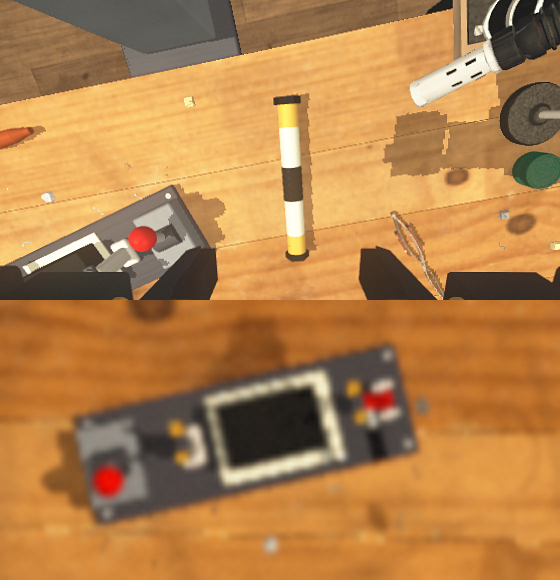

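The charcoal sits on the pad with a white margin all round. In the wrist view the tube's sleeve is at (291,184), with its ends at (287,99) and (296,256).

```bash
python3 - <<'E'
from h import *
im=cv2.imread('pics/w5.png');g=cv2.cvtColor(im,6);hsv=cv2.cvtColor(im,cv2.COLOR_BGR2HSV)
s=np.zeros_like(g);s[160:210,278:305]=(g[160:210,278:305]<90)*255
c=max(cv2.findContours(s,0,2)[0],key=cv2.contourArea);r=cv2.minAreaRect(c);print(r)
w=onz('wrist',[r[0]],.02);print('sleeve',w)
e=onz('wrist',[(287,99),(296.5,255)],.016);d=e[1]-e[0];print('ends mid',e.mean(0),np.linalg.norm(d),np.degrees(np.arctan2(d[1],d[0])))
print(arm.get_obs()['tool_pos'])
t=cv2.imread('pics/t5.png')
E
```

```text
((292.5329895019531, 183.46192932128906), (33.77110290527344, 19.094209671020508), 85.91438293457031)
sleeve [[0.43962581 0.28612125 0.02      ]]
ends mid [0.43984445 0.28563707 0.016     ] 0.18341923833786947 -7.357568528881869
[0.43768388 0.27982774 0.21948165]
```

Call:
{"fn": "play_rows", "kwargs": {"commands": [[[0.001,0.003,-0.02],0.03],[[0.001,0.003,-0.04],0.031],[[0,0,-0.045],0],[[0,0,-0.04],0],[[0,0,-0.035],0],[[0,0,-0.02],0],[[0,0,-0.01],0],[[0,0,-0.006],0],[[0,0,0],0]], "claw": 0.6}}

```text
clock: 12.85
tool_pos: [0.4398, 0.2863, 0.0037]
orientation: [0.204, 3.135, 0.0]
wrist_force: [0.0, -0.3, -0.0]
gripper_width: 0.597
grip_force: 0.0
```

Call:
{"fn": "play_rows", "kwargs": {"commands": [[[0,0,0],0],[[0,0,0],0],[[0,0,0],0],[[0,0,0],0],[[0,0,0],0]], "claw": 0.0}}

```text
clock: 13.35
tool_pos: [0.4396, 0.2866, 0.0039]
orientation: [0.202, 3.135, 0.0]
wrist_force: [-1.0, -0.8, 4.1]
gripper_width: 0.243
grip_force: 30.0
```

Call:
{"fn": "play_rows", "kwargs": {"commands": [[[0,0,0.015],0],[[0,0,0.035],0],[[0,0,0.045],0],[[0,0,0.045],0],[[0,0,0.025],0],[[0,0,0],0]]}}

```text
clock: 13.95
tool_pos: [0.4405, 0.2871, 0.1717]
orientation: [0.202, 3.129, 0.004]
wrist_force: [0.2, 0.8, -2.2]
gripper_width: 0.24
grip_force: 30.0
```

Call:
{"fn": "play_rows", "kwargs": {"commands": [[[0.0062,-0.0269,0],-0.107],[[0.0062,-0.0269,0],-0.107],[[0.0062,-0.0269,0],-0.107],[[0.0062,-0.0269,0],-0.107],[[0.0062,-0.0269,0],-0.107],[[0.0062,-0.0269,0],-0.107],[[0.0062,-0.0269,0],-0.107],[[0.0062,-0.0269,0],-0.107],[[0.0062,-0.0269,0],-0.107],[[0.0062,-0.0269,0],-0.107],[[0.0062,-0.0269,0],-0.107],[[0,0,0],0]]}}

```text
clock: 15.15
tool_pos: [0.5077, -0.0117, 0.1667]
orientation: [-1.914, -2.489, 0.002]
wrist_force: [-0.3, 0.8, -1.4]
gripper_width: 0.242
grip_force: 30.0
```

```bash
python3 - <<'E'
from h import *
[arm.read_camera('top') for i in range(3)]
o=arm.get_obs();print(o['tool_pos'],np.degrees(2*np.arctan2(o['orientation'][1],o['orientation'][0])),o['gripper_width'])
im=snap('wrist','w6.png');s=snap('scene','s6.png')
cv2.imwrite('pics/c6.png',np.vstack([cv2.resize(im[0:300,130:450],None,fx=1.6,fy=1.2),cv2.resize(s[165:245,200:346],(512,236))]))
E
```

```text
[ 0.50699777 -0.0087296   0.16740313] -254.7482285517469 0.24173601046548418
```

View pics/c6.png

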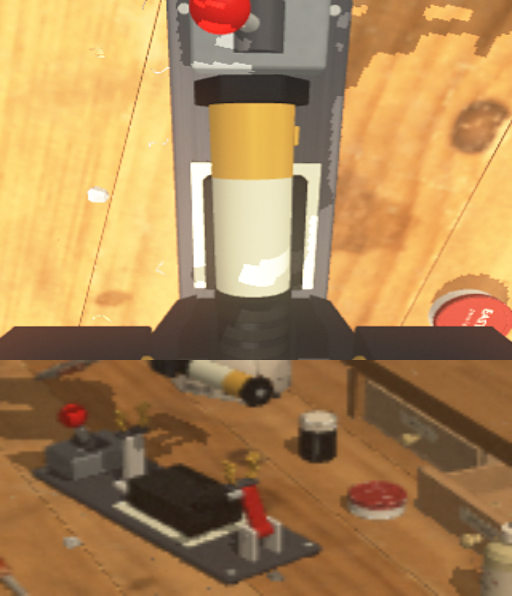

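The scene shows the tube held above the bridge, with the leg up and the charcoal in place. In the wrist view the tube axis is at column ~288 and the bridge's centre line at ~290. The right lip of the post clip peeks out at about column 316. I'll quantify the lateral offset.

```bash
python3 - <<'E'
from h import *
psi=np.radians(15);bx=np.array([np.cos(psi),np.sin(psi),0]);by=np.array([-bx[1],bx[0],0]);O=np.array([.507,-.0087,0])
im=cv2.imread('pics/w6.png');g=cv2.cvtColor(im,6).astype(int)
# pad edges rows
for r in (150,165,180,195,210): print(r,'L',g[r,236:262].tolist(),'R',g[r,312:345].tolist())
for r in (95,110,125,140): print('lip',r,g[r,300:330].tolist(), 'tubeL',g[r,250:268].tolist())
for nm,x,y,z in(('pad',.039,.054,.012),('pad',.039,.02,.012),('plate',.05,.06,.01),('plate',.05,.03,.01),('char',.029,.044,.042),('char',.029,.01,.042),('mouth',.0155,.075,.104),('tube',.011,.07,.176),('tube',.011,.09,.176)):
    print(nm,y,proj('wrist',[O-x*bx+y*by+[0,0,z],O+x*bx+y*by+[0,0,z]]).round(1).tolist())
E
```

```text
150 L [225, 226, 199, 141, 133, 147, 146, 148, 149, 148, 149, 149, 142, 230, 255, 255, 255, 255, 255, 255, 228, 83, 85, 87, 89, 86] R [161, 90, 69, 70, 70, 70, 70, 69, 65, 98, 196, 229, 230, 229, 229, 230, 233, 215, 140, 95, 99, 98, 98, 94, 129, 144, 139, 126, 121, 137, 145, 145, 146]
165 L [224, 226, 231, 166, 119, 146, 149, 149, 151, 152, 152, 152, 149, 166, 255, 255, 255, 255, 255, 255, 248, 121, 92, 96, 96, 96] R [140, 73, 73, 75, 75, 75, 74, 74, 72, 91, 215, 233, 230, 229, 230, 231, 238, 163, 96, 99, 103, 102, 100, 102, 101, 116, 118, 122, 144, 153, 153, 154, 152]
180 L [224, 224, 226, 191, 137, 137, 150, 152, 154, 153, 153, 154, 152, 149, 255, 255, 255, 255, 255, 255, 255, 186, 92, 98, 99, 98] R [140, 72, 77, 76, 79, 78, 77, 75, 67, 217, 234, 228, 251, 255, 254, 254, 212, 136, 140, 141, 140, 141, 143, 141, 140, 127, 120, 144, 155, 160, 164, 168, 168]
195 L [223, 223, 225, 229, 169, 126, 149, 154, 153, 154, 156, 157, 154, 150, 229, 255, 255, 255, 255, 255, 255, 236, 88, 100, 104, 103] R [108, 79, 84, 82, 82, 80, 82, 76, 129, 221, 231, 226, 254, 255, 255, 242, 141, 140, 144, 142,
[... 1039 characters left out ...]
 143, 144, 142, 143, 142, 143, 145, 148, 148, 152, 156]
lip 140 [185, 185, 187, 186, 187, 187, 186, 183, 179, 178, 175, 172, 161, 220, 232, 230, 229, 229, 230, 229, 230, 229, 229, 229, 229, 230, 229, 230, 231, 235] tubeL [255, 255, 255, 255, 255, 255, 255, 255, 255, 255, 255, 249, 163, 141, 148, 152, 152, 156]
pad 0.054 [[247.9, 138.1], [329.4, 138.6]]
pad 0.02 [[249.0, 173.3], [327.8, 173.7]]
plate 0.06 [[236.4, 131.5], [340.9, 132.0]]
plate 0.03 [[237.8, 162.8], [339.2, 163.3]]
char 0.044 [[255.4, 152.7], [321.8, 153.0]]
char 0.01 [[256.4, 190.5], [320.4, 190.8]]
mouth 0.075 [[265.2, 116.8], [312.7, 117.0]]
tube 0.07 [[263.9, 131.2], [314.6, 131.5]]
tube 0.09 [[263.0, 81.6], [316.1, 81.8]]
```

Call:
{"fn": "play_rows", "kwargs": {"commands": [[[0.0017,0.0005,-0.015],0],[[0,0,-0.02],0],[[0,0,-0.015],0],[[0,0,-0.008],0],[[0,0,-0.004],0],[[0,0,-0.004],0],[[0,0,-0.003],0],[[0,0,0],0]]}}

```text
clock: 16.2
tool_pos: [0.5094, -0.0088, 0.0996]
orientation: [1.908, 2.495, 0.0]
wrist_force: [0.2, 0.4, -0.4]
gripper_width: 0.239
grip_force: 30.0
```

Call:
{"fn": "play_rows", "kwargs": {"commands": [[[0,0,-0.003],0],[[0,0,-0.003],0],[[0,0,-0.003],0],[[0,0,0],0]]}}

```text
clock: 16.6
tool_pos: [0.5091, -0.009, 0.0909]
orientation: [1.908, 2.495, -0.001]
wrist_force: [-1.5, -1.9, 0.2]
gripper_width: 0.235
grip_force: 30.0
```

Call:
{"fn": "play_rows", "kwargs": {"commands": [[[0,0,-0.002],0],[[0,0,-0.002],0],[[0,0,-0.002],0],[[0,0,-0.002],0],[[0,0,0],0]]}}

```text
clock: 17.1
tool_pos: [0.509, -0.0096, 0.0832]
orientation: [1.908, 2.495, -0.002]
wrist_force: [-6.9, -7.3, 8.7]
gripper_width: 0.24
grip_force: 30.0
```

Call:
{"fn": "play_rows", "kwargs": {"commands": [[[-0.0005,-0.0022,0],0],[[0,0,0],0]]}}

```text
clock: 17.3
tool_pos: [0.5087, -0.0108, 0.0828]
orientation: [-1.909, -2.494, -0.001]
wrist_force: [-3.8, 1.5, 5.1]
gripper_width: 0.245
grip_force: 30.0
```

Call:
{"fn": "play_rows", "kwargs": {"commands": [[[-0.0006,0.0003,-0.0015],0],[[0,0,-0.0015],0],[[0,0,-0.0015],0],[[0,0,0],0]]}}

```text
clock: 17.7
tool_pos: [0.5086, -0.0109, 0.0787]
orientation: [1.908, 2.495, 0.0]
wrist_force: [-3.9, -2.3, 11.2]
gripper_width: 0.234
grip_force: 30.0
```

Call:
{"fn": "play_rows", "kwargs": {"commands": [[[0,0,-0.0015],0],[[0,0,-0.0015],0],[[0,0,-0.0015],0],[[0,0,0],0]]}}

```text
clock: 18.1
tool_pos: [0.5088, -0.0112, 0.0771]
orientation: [1.905, 2.493, 0.001]
wrist_force: [-13.6, -1.3, 41.8]
gripper_width: 0.239
grip_force: 30.0
```

Call:
{"fn": "play_rows", "kwargs": {"commands": [[[0,0,0.002],0],[[0,0,0.0015],0],[[0,0,0],0]]}}

```text
clock: 18.4
tool_pos: [0.5086, -0.0109, 0.0776]
orientation: [1.908, 2.494, 0.0]
wrist_force: [-3.4, -2.7, 11.5]
gripper_width: 0.239
grip_force: 30.0
```

Call:
{"fn": "play_rows", "kwargs": {"commands": [[[0,0,0],0],[[0,0,0],0],[[0,0,0],0],[[0,0,0.02],0],[[0,0,0.03],0],[[0,0,0.04],0],[[0,0,0.03],0],[[0,0,0],0],[[0,0,0],0]], "claw": 0.5}}

```text
clock: 19.3
tool_pos: [0.5081, -0.0105, 0.1967]
orientation: [1.908, 2.496, 0.0]
wrist_force: [-0.5, -0.1, 0.3]
gripper_width: 0.5
grip_force: 0.0
```

```bash
python3 - <<'E'
from h import *
psi=np.radians(15);bx=np.array([np.cos(psi),np.sin(psi),0]);by=np.array([-bx[1],bx[0],0]);O=np.array([.5083,-.0092,0])
o=arm.get_obs();print(o['tool_pos'],o['clock'])
im=snap('wrist','w7.png');s=snap('scene','s7.png');t=snap('top','t7.png')
E=[O+q*by+[0,0,.089] for q in(-.095,-.075,-.02,.02,.075,.095)]
for n in('wrist','scene','top'): print(n,proj(n,E).round(1).tolist())
cv2.imwrite('pics/c7.png',np.vstack([im[:300],np.hstack([cv2.resize(s[180:235,205:305],(500,275),interpolation=2),cv2.resize(im[40:140,270:310],(60,275))])]))
E
```

```text
[ 0.5081457  -0.01054716  0.19668375] 19.3
wrist [[289.4, 302.3], [289.5, 283.5], [289.8, 227.9], [290.0, 183.1], [290.4, 114.3], [290.5, 86.8]]
scene [[273.4, 204.3], [268.8, 201.7], [256.5, 195.0], [248.1, 190.4], [237.1, 184.3], [233.2, 182.2]]
top [[284.2, 218.6], [278.4, 220.0], [262.2, 223.9], [250.5, 226.8], [234.3, 230.7], [228.4, 232.1]]
```

View pics/c7.png

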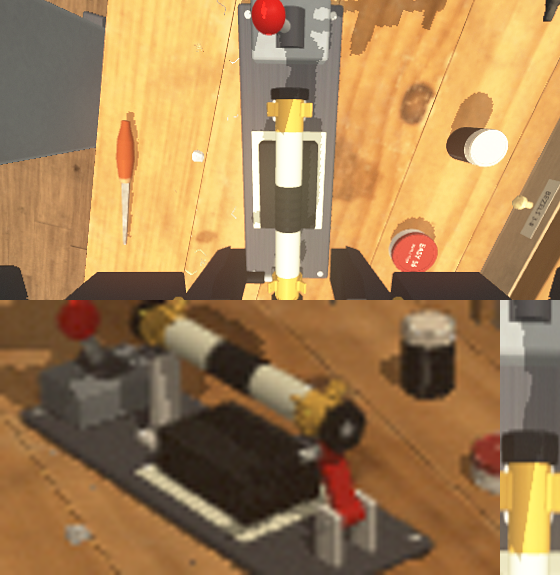

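The tube lies in both clips with its sleeve centred at (295,207), and the charcoal and leg are in order. I'll confirm both ends are fully home by touching down on top near each clip with the fingers shut; home means contact at about z = 0.100.

Call:
{"fn": "play_rows", "kwargs": {"commands": [[[-0.007,0.025,0],0],[[-0.006,0.024,-0.02],0],[[0,0,-0.025],0],[[0,0,-0.025],0],[[0,0,-0.015],0],[[0,0,-0.006],0],[[0,0,-0.003],0],[[0,0,-0.002],0],[[0,0,-0.001],0],[[0,0,-0.001],0],[[0,0,0],0]], "claw": 0.0}}

```text
clock: 20.55
tool_pos: [0.4958, 0.0383, 0.0999]
orientation: [1.908, 2.494, 0.002]
wrist_force: [-0.9, 0.6, 4.2]
gripper_width: 0.005
grip_force: 2.0
```

Call:
{"fn": "play_rows", "kwargs": {"commands": [[[0,0,-0.0015],0],[[0,0,-0.0015],0],[[0,0,0],0]]}}

```text
clock: 20.85
tool_pos: [0.4965, 0.0384, 0.0994]
orientation: [1.905, 2.492, 0.005]
wrist_force: [-5.9, 2.5, 29.5]
gripper_width: 0.005
grip_force: 14.8
```

Call:
{"fn": "play_rows", "kwargs": {"commands": [[[0,0,0.013],0],[[0.013,-0.048,0],0],[[0.013,-0.048,0],0],[[0,0,0],0],[[0,0,-0.004],0],[[0,0,-0.003],0],[[0,0,-0.002],0],[[0,0,-0.002],0],[[0,0,-0.0015],0],[[0,0,0],0]]}}

```text
clock: 21.85
tool_pos: [0.5221, -0.0563, 0.0994]
orientation: [1.904, 2.494, 0.003]
wrist_force: [-5.8, 4.2, 26.1]
gripper_width: 0.005
grip_force: 12.8
```

Call:
{"fn": "play_rows", "kwargs": {"commands": [[[0,0,0.03],0],[[0,0,0.03],0],[[-0.0186,0.0282,0],0],[[-0.0186,0.0282,0],0],[[-0.0186,0.0282,0],0],[[-0.0186,0.0282,0],0],[[-0.0186,0.0282,0],0],[[-0.0186,0.0282,0],0],[[0,0,-0.03],0],[[0,0,-0.035],0],[[0,0,-0.03],0],[[0,0,0],0]]}}

```text
clock: 23.05
tool_pos: [0.4075, 0.1122, 0.0593]
orientation: [-1.904, -2.493, 0.006]
wrist_force: [-0.2, 0.1, 0.1]
gripper_width: 0.008
grip_force: 0.0
```

Call:
{"fn": "play_rows", "kwargs": {"commands": [[[0.0058,0.0016,0],0],[[0.0058,0.0016,0],0],[[0.0058,0.0016,0],0],[[0.0058,0.0016,0],0],[[0.0058,0.0016,0],0],[[0.0058,0.0016,0],0],[[0.0058,0.0016,0],0],[[0.0058,0.0016,0],0],[[0.0058,0.0016,0],0],[[0.0058,0.0016,0],0],[[0,0,0],0]]}}

```text
clock: 24.15
tool_pos: [0.4669, 0.1274, 0.0612]
orientation: [-1.907, -2.494, 0.004]
wrist_force: [-5.9, -2.9, 2.7]
gripper_width: 0.002
grip_force: 3.2
```

Call:
{"fn": "play_rows", "kwargs": {"commands": [[[0.002,0.0005,0],0],[[0.001,0.0003,0],0],[[0,0,0],0]]}}

```text
clock: 24.45
tool_pos: [0.4672, 0.1276, 0.0611]
orientation: [-1.904, -2.491, 0.011]
wrist_force: [-15.9, -9.4, 10.0]
gripper_width: -0.001
grip_force: 9.4
```

Force is building with no further travel, so the switch is at its stop. I'll back off, rise and check.

Call:
{"fn": "play_rows", "kwargs": {"commands": [[[-0.01,-0.0026,0],0],[[-0.02,-0.0052,0],0],[[-0.02,-0.0052,0],0],[[0,0,0.04],0],[[0,0,0.045],0],[[0,0,0.045],0],[[0,0,0.04],0],[[-0.02,0.03,0],0],[[-0.02,0.03,0],0],[[-0.02,0.03,0],0],[[0,0,0],0]]}}

```text
clock: 25.55
tool_pos: [0.3589, 0.2077, 0.2318]
orientation: [-1.904, -2.499, -0.002]
wrist_force: [-0.1, 0.1, -0.5]
gripper_width: 0.002
grip_force: 0.0
```

```bash
python3 - <<'E'
from h import *
psi=np.radians(15);bx=np.array([np.cos(psi),np.sin(psi),0]);by=np.array([-bx[1],bx[0],0]);O=np.array([.508,-.009,0])
[arm.read_camera('top') for i in range(6)]
for n in('top','scene'):
    im=snap(n,n+'9.png');hsv=cv2.cvtColor(im,cv2.COLOR_BGR2HSV)
    m=cv2.inRange(hsv,(0,150,80),(8,255,255))|cv2.inRange(hsv,(172,150,80),(180,255,255))
    k,_,st,c=cv2.connectedComponentsWithStats(m)
    print(n,[(c[i].round(1).tolist(),int(st[i,4])) for i in range(1,k) if st[i,4]>8 and 190<c[i][0]<320 and 170<c[i][1]<260])
    print('pred off/on/leg',proj(n,[O+s*.022*bx+.143*by+[0,0,.071] for s in(-1,1)]+[O-.087*by+[0,0,.065]]).round(1).tolist())
o=arm.get_obs();print(o['clock'],o['tool_pos'],o['wrist_force'])
E
```

```text
top [([271.2, 180.9], 149), ([286.7, 219.6], 9), ([214.2, 228.9], 51)]
pred off/on/leg [[216.6, 242.1], [213.7, 229.3], [281.8, 219.8]]
scene [([229.7, 180.1], 38), ([307.2, 210.2], 106), ([272.7, 216.8], 76)]
pred off/on/leg [[218.6, 184.4], [230.2, 180.7], [271.4, 210.9]]
25.95 [0.36116842 0.20474807 0.23145283] [-0.25460904 -0.41301868  0.13289501]
```

The ball is at its "on" position in both views, and the leg and tube are unchanged.

```bash
python3 -c "
from bench import arm
print(arm.hand_in())"
```

```text
the job is handed in; nothing more can be done
None
```

The lamp bridge is set up and handed in at about 26 s: leg up against its stop, charcoal flat on the pad, tube home in both clips and released, switch on; the hand-in gave no verdict.

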